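# Show the logger a transfer: source tube, destination jar, record

### The arm

A 7-joint arm with a two-finger parallel gripper is mounted at the origin on the work surface. World frame = base frame: x ahead of the robot, y to its left, z up, the work surface at z = 0. Lengths are in m, angles in rad, forces in N, time in s.
With the tool pointing down it reaches from about 0.4 to 0.85 m from the base axis. Payload 10.4 kg.
Tool frame: the origin (TCP) lies at the very end of the fingers, on their centre line; the grasp point (between the pads) lies 19 mm behind it (r.hold_point_z is the distance from the TCP to the grasp point, in m); x points along the fingers, y is the direction in which the jaws open and shut, and the axes are right-handed (so a half turn about x gives the same grasp; the last joint's range is limited). The gripper opens to 87 mm and grips with 3 to 60 N. Pads are 19 mm wide; open, the fingers measure 117 mm over their backs; the gripper's body (75 mm by 190 mm) begins 51 mm behind the grasp point.
Start: joints at [1.091, 0.332, -0.065, 1.46, 0.022, 1.35, -0.088], TCP at [0.276, -0.561, 0.223] pointing down, gripper open.
Joint ranges: [-2.6, 2.6], [-0.5, 2.12], [-1.47, 1.34], [0.16, 2.42], [-1.27, 4.41], [0.06, 2.06], [-2.6, 2.6]. Speed limits (rad/s): [2.22, 2.22, 2.79, 2.79, 3.14, 3.14, 3.14].

### API

Orientations are given as a unit quaternion [x, y, z, w].
In Python, from bench import r, vision, close_job gives the robot as it stands. The module is installed in compiled form; this text tells all that it offers.
- The arm moves only by the shell command python3 -m pendant 'ROWS' [OPENING] [FORCE]. ROWS is text: rows parted by semicolons, each of 6 numbers parted by spaces: the shift along the tool's x, y, z in units of 0.25 m (1.0 is 0.25 m), then the turn, a rotation vector about the tool's x, y, z in units of 1.5 rad (1.0 is 1.5 rad). A call has 1 to 8 rows; each row is the pose to reach, as a shift and turn from the pose commanded when the call began, along the tool's axes at that moment; what a row does not reach only later rows make up. A row lasts 1/10 s, in which the tool goes at most 50 mm and 8.59 degrees, less where a joint would pass 70% of its speed; a pose out of reach is approached as far as the arm can. A call with a number of a shift or a turn outside -1 to 1 is refused whole. A call with a gripper value outside its range is refused whole. OPENING is the gripper command: -1 is shut, 1 is fully open, values between are in proportion, set as the call begins (- or left out, the last holds). The fingers move at their own pace and stop on an object; FORCE is the grip in N (left out, the last holds). Time passes only in rows, so rows that repeat a pose let the fingers close. It gives the time, the measured TCP pose, the force and the opening at its end, in the units of the state.
- r.read_state(): the state, without advancing time (a new reading comes with each control period).
- vision.camera(name): name is "scene" or "top"; returns (picture, depth): 420x560x3 uint8, blue, green, red; 420x560 float32, m along the optical axis (not along the pixel's ray), 0 where there is no reading.
- vision.get_calibration(name): a dict with "camera_matrix" (3x3 intrinsics, pixels), "rvec" (rotation vector, rad) and "tvec" (3), from world to camera coordinates, as OpenCV has them. Camera axes: x right, y down, z forward; pixel columns grow to the right and rows downward; lengths in m; the calibration is good to about 2 mm. A picture is of the moment at which its call begins. get_calibration takes no time and is no camera call.
- close_job(): hands the job in, once; it reports no verdict.
The state is a dict: "time": time; "joint_positions": joint angles; "joint_vel": joint speeds; "joint_torque": joint torques, N m; "ee_pos": TCP position; "eef_rot": TCP orientation; "ft_force": force on the tool from outside, world axes, zero at the start; "torque": the same for the moment, N m; "width": finger opening in m.
Only numpy, scipy, OpenCV 4.12 (cv2) and the standard library are available. Lean on these libraries where they do the work, as an engineer would, in place of code of your own. Each camera call takes 0.05 s, during which the arm holds its last target. There are 200 camera calls.

### The job

Show the bench camera which sample goes where, without touching any tube, jar, rack or spray bottle: with the fingers pointing straight down, point at the middle of the blue cap from two to three centimetres above it and stay there two seconds, then point in the same way at the middle of the green jar lid for two seconds. Never come down low over the caps or lid of the other tubes and jar, for the camera would take them as chosen. Then record it by pushing the logger's orange toggle lever fully over, away from the logger's screen, and come away clear.

Things in the scene. Friction and masses are not known exactly. Their poses are not given: they have to be found in the camera images.
- rack: Grey rack block fixed to the bench, 70 mm (its x) by 190 mm (its y), 55 mm tall, with three holes in a row along its y axis, at y = -60, 0 and 60 mm. Origin at the centre of its underside. The tubes stand in the holes in any order.
- blue_tube: Upright screw-cap tube with a blue cap, loose in the rack: 30 mm diameter, 120 mm long, cap 35 mm diameter and 20 mm high. Origin at the centre of its underside, z up; the underside stands 5 mm and the cap's top 125 mm above the bench.
- blue_tube_top (a point): Centre of the top face of the blue cap (z up).
- red_tube: Upright screw-cap tube with a red cap, loose in the rack: 30 mm diameter, 120 mm long, cap 35 mm diameter and 20 mm high. Origin at the centre of its underside, z up; the underside stands 5 mm and the cap's top 125 mm above the bench.
- red_tube_top (a point): Centre of the top face of the red cap (z up).
- yellow_tube: Upright screw-cap tube with a yellow cap, loose in the rack: 30 mm diameter, 120 mm long, cap 35 mm diameter and 20 mm high. Origin at the centre of its underside, z up; the underside stands 5 mm and the cap's top 125 mm above the bench.
- yellow_tube_top (a point): Centre of the top face of the yellow cap (z up).
- green_jar: Loose wide jar with a green lid, 76 mm diameter, 85 mm tall. Origin at the centre of its underside.
- green_jar_top (a point): Centre of the top face of the green lid (z up), 85 mm above the bench.
- white_jar: Loose wide jar like the other, but with a white lid: 76 mm diameter, 85 mm tall. Origin at the centre of its underside.
- white_jar_top (a point): Centre of the top face of the white lid (z up), 85 mm above the bench.
- spray_bottle: Loose tall spray bottle, clear body with a blue head, 68 mm diameter, 225 mm tall, to the left of the work. Origin at the centre of its underside.
- logger: Logger console fixed to the bench: white box 170 mm (its x) by 120 mm (its y), 40 mm tall, dark screen on top near its -x edge, lever behind the screen. Origin at the centre of its underside; its x axis points from the screen to the lever, the way the lever is pushed.
- lever_pivot (a point): Pivot of the lever, 62 mm above the bench, on the console's centre line, 30 mm from the console's origin along its x. The lever turns about the console's y axis; its axes are those of the console. Around it stands a grey lever block 70 mm by 50 mm whose top is 65 mm above the bench, with a cross pin up to 75 mm.
- record_tip (a point): Centre of the orange ball (26 mm diameter) at the lever's end, 70 mm from the pivot; the bar is 10 mm thick.
- record (a joint): Lever angle in rad: 0 leaning 0.5 rad towards the screen (console -x), 0.5 upright, 1.0 fully over, leaning 0.5 rad away from the screen (its stop). It starts between 0 and 0.2, stays where it is left, and moves at about 1 N at the ball.
Things that resemble listed ones, but are neither listed nor needed, are in the scene too. What is shaped like the green_jar but black, purple or red is not meant.

How it is judged:
On the way, in this order (a step that is already met when the one before it is completed fails the run):
1. the tool points at the blue cap from just above for 1.5 s (horizontal distance between the grasp point and blue_tube_top below 0.016 m and z of the grasp point in the frame of blue_tube_top between 0 and 0.065 m), for 1.5 s.
2. the tool points at the green lid from just above for 1.5 s (horizontal distance between the grasp point and green_jar_top below 0.022 m and z of the grasp point in the frame of green_jar_top between 0 and 0.065 m), for 1.5 s.
3. the lever is pushed fully over (value of joint record above 0.9 rad), for 0.2 s.
At the end, for the whole second after the job is handed in: Lever over 0.9 rad; tubes, jars and spray bottle upright, at rest, within 8 mm of their starts. Before: 1.5 s pointing within 16 mm of the blue cap's centre, then 1.5 s within 22 mm of the green lid's (sideways), fingertips at most about 45 mm above (value of joint record above 0.9 rad and distance of each of blue_tube, red_tube, yellow_tube, green_jar, white_jar, spray_bottle from where it was at the start of the episode below 0.008 m and angle between each of blue_tube, red_tube, yellow_tube, green_jar, white_jar, spray_bottle's own z axis and vertical below 0.1 rad and linear speed of each of blue_tube, red_tube, yellow_tube, green_jar, white_jar, spray_bottle below 0.02 m/s); the robot touches nothing.
It fails at once if the robot touches a tube, a jar, the rack or the spray bottle (contact force between any of the fingers, the arm and blue_tube above 0.3 N or contact force between any of the fingers, the arm and red_tube above 0.3 N or contact force between any of the fingers, the arm and yellow_tube above 0.3 N or contact force between any of the fingers, the arm and green_jar above 0.3 N or contact force between any of the fingers, the arm and white_jar above 0.3 N or contact force between any of the fingers, the arm and spray_bottle above 0.3 N or contact force between any of the fingers, the arm and rack above 0.3 N).
It fails at once if a tube, a jar or the spray bottle is moved, lifted or tipped (distance of any of blue_tube, red_tube, yellow_tube, green_jar, white_jar, spray_bottle from where it was at the start of the episode above 0.012 m or angle between any of blue_tube, red_tube, yellow_tube, green_jar, white_jar, spray_bottle's own z axis and vertical above 0.15 rad).
It fails at once if the tool comes down low over the middle of the red or yellow cap or the white lid (fingertips less than about 45 mm above it) ((horizontal distance between the grasp point and red_tube_top below 0.016 m and z of the grasp point in the frame of red_tube_top between 0 and 0.065 m) or (horizontal distance between the grasp point and yellow_tube_top below 0.016 m and z of the grasp point in the frame of yellow_tube_top between 0 and 0.065 m) or (horizontal distance between the grasp point and white_jar_top below 0.022 m and z of the grasp point in the frame of white_jar_top between 0 and 0.065 m)).
It also fails if it takes over 64 s, if anything falls off the work surface, if the arm or the gripper's body presses on something with over 40 N, if the wrist force passes 120 N, or if a joint passes its speed limit or range.

## Working session

There is one attempt and no reset: what is moved stays moved. The work goes in short steps, Python scripts to look and compute and a shell command to move; the robot and the scene stay as the last step left them, time stands still between calls to the robot, and variables do not carry over. Pictures are saved under pics/ and viewed, about 8 in all and at most 12, crops included, and the job is handed in when it is done.

```bash
mkdir -p pics
cat > h.py <<'E'
import numpy as np,cv2
from bench import r,vision
from scipy.spatial.transform import Rotation as R
def snap(n):
    p,d=vision.camera(n); np.savez(f'/tmp/{n}.npz',p=p,d=d); return p,d
def world(n,u,v,d=None,z=None):
    c=vision.get_calibration(n);K=np.array(c['camera_matrix'],float);Rm=cv2.Rodrigues(np.array(c['rvec'],float))[0];t=np.array(c['tvec'],float).ravel()
    ray=np.linalg.inv(K)@np.array([u,v,1.])
    o=-Rm.T@t; w=Rm.T@ray
    return o+w*(d if z is None else (z-o[2])/w[2])
def rel(target):
    "shift to world point in tool units"
    s=r.read_state(); q=R.from_quat(s['eef_rot'])
    return q.inv().apply(np.array(target)-s['ee_pos'])/0.25
E
python3 - <<'E'
from h import *
s=r.read_state();print(s['time'],s['ee_pos'],s['eef_rot'],s['width'],r.hold_point_z);print(R.from_quat(s['eef_rot']).as_matrix().round(3))
for n in('scene','top'):
    p,d=snap(n);cv2.imwrite(f'pics/{n}1.png',cv2.resize(p,(784,588),interpolation=cv2.INTER_CUBIC))
    c=vision.get_calibration(n);print(n,world(n,280,210,0))
E
```

```text
0.0 [ 0.27546827 -0.56055708  0.22173533] [-0.6885957  -0.1605967   0.68889556 -0.15958562] 0.08730500304918296 0.0187
[[-0.001  0.441 -0.897]
 [ 0.001 -0.897 -0.441]
 [-1.    -0.001  0.   ]]
scene [1.54621768 0.24395969 1.09102233]
top [0.41416659 0.06743278 1.20889888]
```

View pics/scene1.png

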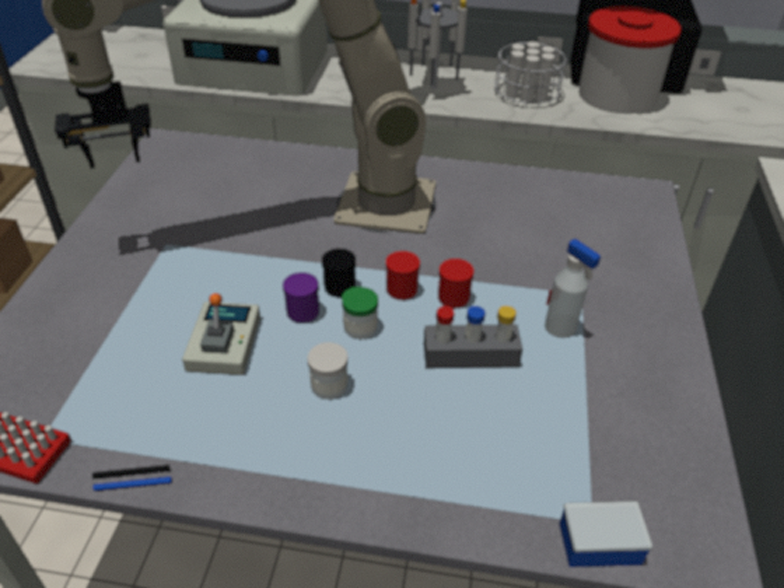

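View pics/top1.png

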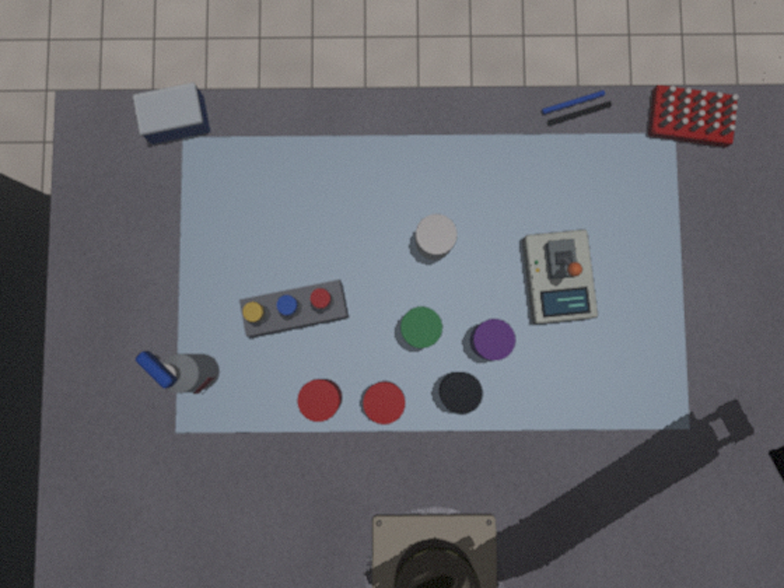

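The top view (784 px wide) shows the blue cap at (287,306) between yellow (253,312) and red (320,298). The green lid is at (421,327), the white lid at (436,235) and the orange ball at (575,269). The screen is on the robot's side, so the lever gets pushed in roughly +x.

Run:
```python
from h import *
f=np.load('/tmp/top.npz');p,d=f['p'],f['d']
c=vision.get_calibration('top');K=np.array(c['camera_matrix'],float);Rm=cv2.Rodrigues(np.array(c['rvec'],float))[0];t=np.array(c['tvec'],float).ravel()
v,u=np.mgrid[0:420,0:560];ray=np.stack([(u-K[0,2])/K[0,0],(v-K[1,2])/K[1,1],np.ones_like(u)],-1)
W=(ray*d[...,None]-t)@Rm
for n,x,y,h,w in [('blue',287,306,.125,14),('yellow',253,312,.125,14),('red',320,298,.125,14),('green',421,327,.085,25),('white',436,235,.085,25),('purple',493,340,.085,25),('black',460,392,.085,25),('red1',319,400,.085,25),('red2',384,402,.085,25)]:
    a,b=x/1.4,y/1.4
    m=(abs(u-a)<w)&(abs(v-b)<w)&(abs(W[...,2]-h)<.012)
    q=W[m]; (cx,cy),rr=cv2.minEnclosingCircle(q[:,:2].astype(np.float32))
    print(n,m.sum(),'z',np.median(q[:,2]).round(4),'mean',q.mean(0).round(4),'circ',round(cx,4),round(cy,4),round(rr,4),'pix@z',world('top',a,b,z=h).round(4))
m=(abs(u-572/1.4)<10)&(abs(v-269/1.4)<10)&(W[...,2]>.1)
print('ball',m.sum(),W[m].mean(0),W[m].max(0), world('top',575/1.4,269/1.4,z=.125))
for x,y in[(526,236),(586,230),(597,318),(533,324)]:print('corner',world('top',x/1.4,y/1.4,z=.04).round(4))
m=(abs(u-180/1.4)<35)&(abs(v-370/1.4)<35)&(W[...,2]>.05);print('spray',W[m].min(0),W[m].max(0))
k=cv2.resize(p[150:240,360:440],None,fx=6,fy=6,interpolation=cv2.INTER_CUBIC);k2=cv2.resize(p[190:280,170:250],(480,540),interpolation=cv2.INTER_CUBIC)[:, :300]
cv2.imwrite('pics/crop.png',k)
```

```text
blue 170 z 0.1237 mean [0.5021 0.258  0.1235] circ 0.5016 0.2584 0.0181 pix@z [0.5006 0.2573 0.125 ]
yellow 168 z 0.1233 mean [0.4912 0.3167 0.1234] circ 0.4917 0.3175 0.0181 pix@z [0.4906 0.3163 0.125 ]
red 170 z 0.1233 mean [0.5135 0.1994 0.1233] circ 0.5143 0.1993 0.0178 pix@z [0.5142 0.1999 0.125 ]
green 701 z 0.0837 mean [0.4639 0.0224 0.0838] circ 0.4637 0.0222 0.0379 pix@z [0.4642 0.023  0.085 ]
white 691 z 0.0839 mean [ 0.6324 -0.0064  0.0838] circ 0.6333 -0.007 0.0383 pix@z [ 0.6316 -0.0062  0.085 ]
purple 730 z 0.0836 mean [ 0.4396 -0.1072  0.0836] circ 0.4208 -0.0925 0.0631 pix@z [ 0.4399 -0.1059  0.085 ]
black 740 z 0.0835 mean [ 0.347  -0.0485  0.0835] circ 0.3636 -0.0644 0.0614 pix@z [ 0.348  -0.0452  0.085 ]
red1 732 z 0.0836 mean [0.3347 0.207  0.0836] circ 0.3349 0.2077 0.0381 pix@z [0.3356 0.2059 0.085 ]
red2 729 z 0.0836 mean [0.3294 0.0903 0.0835] circ 0.3294 0.0903 0.0378 pix@z [0.3313 0.0902 0.085 ]
ball 96 [ 0.55748515 -0.23603454  0.15398721] [0.57815284 0.06743278 1.20889888] [ 0.56181257 -0.24563407  0.125     ]
corner [ 0.6371 -0.1795  0.04  ]
corner [ 0.6478 -0.2935  0.04  ]
corner [ 0.4807 -0.3082  0.04  ]
corner [ 0.4703 -0.1883  0.04  ]
spray [0.34754715 0.06743278 0.05018263] [0.42295692 0.47846347 1.20889888]
```

View pics/crop.png

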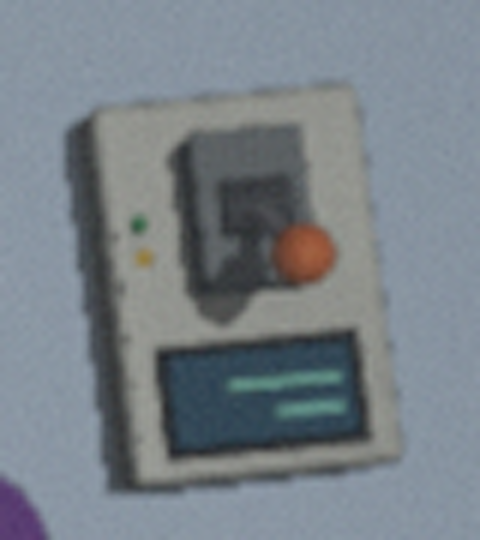

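```bash
python3 -m pendant '-.02 -.05 -.12 0 0 0;-.04 -.11 -.25 0 0 0;-.06 -.17 -.38 0 0 0;-.09 -.23 -.51 0 0 0;-.11 -.29 -.64 0 0 0;-.13 -.34 -.77 0 0 0;-.15 -.4 -.9 0 0 0;-.15 -.44 -.98 0 0 0' -1
python3 - <<'E'
from h import *
f=np.load('/tmp/top.npz')
c=vision.get_calibration('top')
for x,y,z in[(137,352,.21),(172,385,.21),(190,355,.15)]:print(world('top',x/1.4,y/1.4,z=z))
for tg in [(.50,0,.26),(.502,.258,.26)]:print(rel(tg).round(3))
E
```

```text
time: 0.9
ee_pos: [0.4491, -0.3515, 0.2605]
eef_rot: [0.689, 0.161, -0.688, 0.161]
ft_force: [0.8, 0.3, -0.1]
width: 0.0308
[0.42206999 0.48094751 0.21      ]
[0.36951265 0.42380176 0.21      ]
[0.41685615 0.41605724 0.15      ]
[ 0.003 -1.17  -0.806]
[ 0.003 -2.091 -1.271]
```

```bash
python3 -m pendant '0 -.1 -.06 0 0 0;0 -.2 -.12 0 0 0;0 -.3 -.18 0 0 0;0 -.4 -.24 0 0 0;0 -.5 -.3 0 0 0;0 -.6 -.36 0 0 0;0 -.7 -.42 0 0 0;0 -.8 -.48 0 0 0' 
python3 -m pendant '0 -.1 -.06 0 0 0;0 -.2 -.12 0 0 0;0 -.3 -.18 0 0 0;0 -.4 -.24 0 0 0;0 -.5 -.3 0 0 0;0 -.6 -.36 0 0 0;0 -.7 -.42 0 0 0;0 -.8 -.48 0 0 0'
python3 - <<'E'
from h import *
print(r.read_state()['joint_positions'])
for tg in [(.502,.258,.26),(.502,.258,.15)]:print(rel(tg).round(3))
E
```

```text
time: 1.7
ee_pos: [0.4663, -0.1205, 0.2598]
eef_rot: [-0.689, -0.16, 0.689, -0.16]
ft_force: [0.4, -0.9, -0.4]
width: 0.0002
time: 2.5
ee_pos: [0.4858, 0.1118, 0.2598]
eef_rot: [-0.689, -0.16, 0.689, -0.16]
ft_force: [0.3, -0.7, -0.3]
width: 0.0007
[ 0.31189645  0.0769251  -0.65565587  1.70024063  0.04785791  1.38094504
 -1.46559351]
[-0.001 -0.496 -0.316]
[ 0.439 -0.496 -0.316]
```

```bash
python3 -m pendant '0 -.1 -.06 0 0 0;0 -.2 -.12 0 0 0;0 -.3 -.18 0 0 0;0 -.4 -.24 0 0 0;0 -.46 -.29 0 0 0;0 -.48 -.31 0 0 0;0 -.48 -.31 0 0 0;0 -.48 -.31 0 0 0'
python3 - <<'E'
from h import *
print(rel((.502,.258,.15)).round(3))
E
```

```text
time: 3.3
ee_pos: [0.5028, 0.2514, 0.2598]
eef_rot: [-0.689, -0.159, 0.689, -0.16]
ft_force: [0.1, -0.5, 0.5]
width: 0.0006
[ 0.439 -0.025 -0.009]
```

```bash
python3 -m pendant '.06 -.025 -.01 0 0 0;.12 -.025 -.01 0 0 0;.18 -.025 -.01 0 0 0;.24 -.025 -.01 0 0 0;.3 -.025 -.01 0 0 0;.36 -.025 -.01 0 0 0;.41 -.025 -.01 0 0 0;.44 -.025 -.01 0 0 0'
for i in 1 ; do python3 -m pendant '0 0 0 0 0 0;0 0 0 0 0 0;0 0 0 0 0 0;0 0 0 0 0 0'; done
python3 - <<'E'
from h import *
print(rel((.502,.258,.15)).round(3))
p,d=snap('scene');q,e=snap('top')
a=cv2.resize(p[160:300,260:440],None,fx=2.2,fy=2.2,interpolation=cv2.INTER_CUBIC);b=cv2.resize(q[160:300,120:300],None,fx=2.2,fy=2.2,interpolation=cv2.INTER_CUBIC)
cv2.imwrite('pics/blue.png',np.hstack([a,b]))
E
```

```text
time: 4.1
ee_pos: [0.5018, 0.259, 0.1485]
eef_rot: [-0.688, -0.16, 0.689, -0.16]
ft_force: [1.2, -0.3, 1.5]
width: 0.0004
time: 4.5
ee_pos: [0.5025, 0.2595, 0.1507]
eef_rot: [0.689, 0.16, -0.688, 0.16]
ft_force: [-0.0, 0.4, 0.6]
width: 0.0005
[0.003 0.004 0.004]
```

View pics/blue.png

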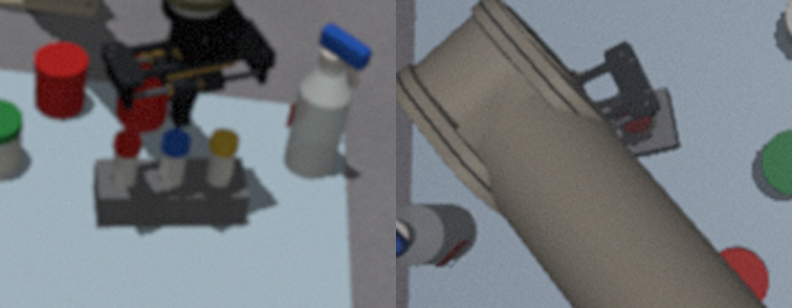

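The left crop shows the closed fingertips just above the blue cap at about (175,125), clear of everything. Next I hold there for over 2 s, then rise.

```bash
Z='0 0 0 0 0 0'; python3 -m pendant '0 0 0 0 0 0;0 0 0 0 0 0;0 0 0 0 0 0;0 0 0 0 0 0;0 0 0 0 0 0;0 0 0 0 0 0;0 0 0 0 0 0;0 0 0 0 0 0' >/dev/null
python3 -m pendant '0 0 0 0 0 0;0 0 0 0 0 0;0 0 0 0 0 0;0 0 0 0 0 0;0 0 0 0 0 0;0 0 0 0 0 0;0 0 0 0 0 0;0 0 0 0 0 0' 
python3 -m pendant '0 0 0 0 0 0;0 0 0 0 0 0;-.06 0 0 0 0 0;-.14 0 0 0 0 0;-.22 0 0 0 0 0;-.3 0 0 0 0 0;-.37 0 0 0 0 0;-.44 0 0 0 0 0'
python3 - <<'E'
from h import *
print(rel((.464,.0224,.26)).round(3))
E
```

```text
time: 6.2
ee_pos: [0.5021, 0.2593, 0.15]
eef_rot: [-0.689, -0.16, 0.689, -0.16]
ft_force: [0.1, -0.0, -0.2]
width: 0.0005
time: 7.0
ee_pos: [0.5021, 0.2595, 0.2622]
eef_rot: [0.689, 0.16, -0.688, 0.16]
ft_force: [0.5, -0.4, -0.6]
width: 0.0007
[0.008 0.784 0.555]
```

```bash
python3 -m pendant '0 .12 .08 0 0 0;0 .24 .17 0 0 0;0 .36 .25 0 0 0;0 .48 .34 0 0 0;0 .6 .42 0 0 0;0 .7 .5 0 0 0;0 .78 .555 0 0 0;0 .78 .555 0 0 0'
python3 -m pendant '0 0 0 0 0 0;0 0 0 0 0 0'
python3 - <<'E'
from h import *
print(rel((.464,.0224,.11)).round(3))
E
```

```text
time: 7.8
ee_pos: [0.4634, 0.0197, 0.2612]
eef_rot: [0.689, 0.158, -0.689, 0.159]
ft_force: [-0.4, -1.0, -0.4]
width: 0.0005
time: 8.0
ee_pos: [0.4638, 0.0243, 0.2607]
eef_rot: [0.689, 0.161, -0.688, 0.161]
ft_force: [1.0, 0.1, 0.0]
width: 0.0005
[0.603 0.007 0.003]
```

```bash
python3 -m pendant '.1 0 0 0 0 0;.2 0 0 0 0 0;.3 0 0 0 0 0;.4 0 0 0 0 0;.48 0 0 0 0 0;.54 0 0 0 0 0;.58 0 0 0 0 0;.6 0 0 0 0 0'
python3 -m pendant '0 0 0 0 0 0;0 0 0 0 0 0;0 0 0 0 0 0;0 0 0 0 0 0;0 0 0 0 0 0;0 0 0 0 0 0;0 0 0 0 0 0;0 0 0 0 0 0'
python3 - <<'E'
from h import *
p,d=snap('scene')
cv2.imwrite('pics/green.png',cv2.resize(p[150:300,120:380],None,fx=2.2,fy=2.2,interpolation=cv2.INTER_CUBIC))
E
```

```text
time: 8.8
ee_pos: [0.4635, 0.0239, 0.1095]
eef_rot: [-0.688, -0.161, 0.689, -0.16]
ft_force: [0.6, 0.1, 0.4]
width: 0.0004
time: 9.6
ee_pos: [0.4636, 0.023, 0.1101]
eef_rot: [0.689, 0.16, -0.689, 0.16]
ft_force: [0.6, -0.2, -0.1]
width: 0.0007
```

View pics/green.png

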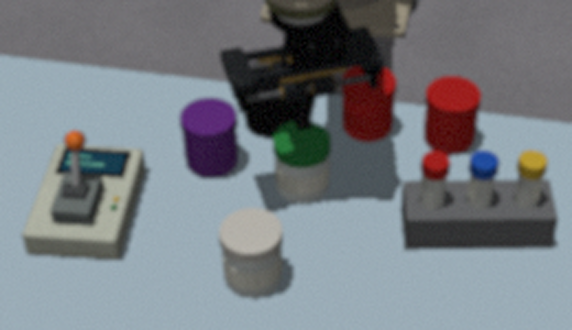

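The fingers are just over the green lid at about (300,135), and the other jars are undisturbed. I finish the hold, rise, and turn the tool for the lever.

```bash
python3 -m pendant '0 0 0 0 0 0;0 0 0 0 0 0;0 0 0 0 0 0;0 0 0 0 0 0;0 0 0 0 0 0;0 0 0 0 0 0;0 0 0 0 0 0;0 0 0 0 0 0'
python3 -m pendant '0 0 0 0 0 0;0 0 0 0 0 0;0 0 0 0 0 0;0 0 0 0 0 0;0 0 0 0 0 0;-.08 0 0 0 0 0;-.16 0 0 0 0 0;-.26 0 0 0 0 0'
python3 -m pendant '-.1 0 0 0 0 0;-.2 0 0 0 0 0;-.3 0 0 .06 0 0;-.34 0 0 .12 0 0;-.34 0 0 .18 0 0;-.34 0 0 .24 0 0;-.34 0 0 .26 0 0;-.34 0 0 .26 0 0'
python3 - <<'E'
from h import *
print(R.from_quat(r.read_state()['eef_rot']).as_matrix().round(3))
print(rel((.51,-.246,.26)).round(3))
E
```

```text
time: 10.45
ee_pos: [0.4636, 0.0231, 0.1101]
eef_rot: [0.689, 0.16, -0.689, 0.16]
ft_force: [0.8, -0.4, 0.4]
width: 0.0003
time: 11.25
ee_pos: [0.4631, 0.0231, 0.1753]
eef_rot: [-0.688, -0.16, 0.689, -0.16]
ft_force: [0.3, 0.0, 0.4]
width: 0.0004
time: 12.05
ee_pos: [0.4636, 0.0231, 0.26]
eef_rot: [-0.707, -0.024, 0.707, -0.024]
ft_force: [-0.8, 0.1, -0.8]
width: 0.0006
[[-0.     0.068 -0.998]
 [-0.    -0.998 -0.068]
 [-1.     0.     0.   ]]
[-0.     1.087 -0.112]
```

```bash
python3 -m pendant '0 .14 -.01 0 0 0;0 .28 -.03 0 0 0;0 .42 -.04 0 0 0;0 .55 -.05 0 0 0;0 .67 -.06 0 0 0;0 .8 -.07 0 0 0;0 .92 -.08 0 0 0;0 1 -.09 0 0 0'
python3 -m pendant '0 .09 0 0 0 0;0 .09 0 0 0 0;0 .09 0 0 0 0'
python3 - <<'E'
from h import *
print(rel((.508,-.246,.11)).round(3),rel((.618,-.239,.11)).round(3))
p,d=snap('top')
cv2.imwrite('pics/pre.png',cv2.resize(p[130:270,330:470],None,fx=3,fy=3,interpolation=cv2.INTER_CUBIC))
E
```

```text
time: 12.85
ee_pos: [0.5025, -0.2272, 0.2597]
eef_rot: [-0.707, -0.024, 0.707, -0.024]
ft_force: [0.8, -0.3, -0.2]
width: 0.0003
time: 13.15
ee_pos: [0.5044, -0.2468, 0.2598]
eef_rot: [-0.707, -0.024, 0.707, -0.024]
ft_force: [-0.6, 0.7, 0.6]
width: 0.0004
[ 0.599 -0.002 -0.015] [ 0.599  0.    -0.456]
```

```bash
python3 -m pendant '.1 0 0 0 0 0;.2 0 0 0 0 0;.3 0 0 0 0 0;.4 0 0 0 0 0;.48 0 0 0 0 0;.54 0 0 0 0 0;.6 0 0 0 0 0;.6 0 0 0 0 0'
python3 -m pendant '0 0 -.03 0 0 0;0 0 -.06 0 0 0;0 0 -.09 0 0 0;0 0 -.12 0 0 0;0 0 -.15 0 0 0;0 0 -.18 0 0 0;0 0 -.21 0 0 0;0 0 -.24 0 0 0'
python3 -m pendant '0 0 -.03 0 0 0;0 0 -.06 0 0 0;0 0 -.08 0 0 0;0 0 -.1 0 0 0;0 0 -.11 0 0 0;0 0 -.12 0 0 0;0 0 -.12 0 0 0;0 0 -.12 0 0 0'
python3 - <<'E'
from h import *
p,d=snap('scene')
cv2.imwrite('pics/push.png',cv2.resize(p[170:290,100:260],None,fx=4,fy=4,interpolation=cv2.INTER_CUBIC))
E
```

```text
time: 14.0
ee_pos: [0.5035, -0.2465, 0.1084]
eef_rot: [-0.706, -0.024, 0.707, -0.023]
ft_force: [-0.6, -0.3, -0.1]
width: 0.0007
time: 14.8
ee_pos: [0.5648, -0.2433, 0.1101]
eef_rot: [0.707, 0.024, -0.707, 0.024]
ft_force: [-1.1, -1.1, 0.8]
width: 0.0005
time: 15.6
ee_pos: [0.5942, -0.2413, 0.1102]
eef_rot: [0.707, 0.024, -0.707, 0.024]
ft_force: [0.2, -0.4, 0.5]
width: 0.0007
```

View pics/push.png

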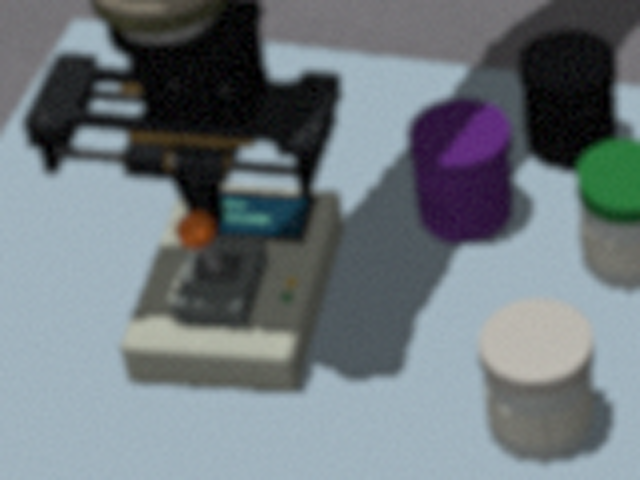

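The ball at (197,230) is ahead of the fingers and moving with them. There is no stop force yet, so I keep pushing in small steps.

```bash
python3 -m pendant '0 0 -.01 0 0 0;0 0 -.02 0 0 0;0 0 -.02 0 0 0;0 0 -.02 0 0 0'
python3 -m pendant '0 0 -.01 0 0 0;0 0 -.015 0 0 0;0 0 -.015 0 0 0;0 0 -.015 0 0 0'
```

```text
time: 16.05
ee_pos: [0.5992, -0.241, 0.1101]
eef_rot: [0.707, 0.024, -0.707, 0.024]
ft_force: [-0.1, 1.3, -0.6]
width: 0.0005
time: 16.45
ee_pos: [0.602, -0.2409, 0.1099]
eef_rot: [-0.706, -0.024, 0.707, -0.023]
ft_force: [-4.6, 0.2, 0.4]
width: 0.0003
```

```bash
python3 -m pendant '0 0 -.01 0 0 0;0 0 -.01 0 0 0;0 0 -.01 0 0 0;0 0 -.01 0 0 0'
python3 -m pendant '0 0 .05 0 0 0;0 0 .1 0 0 0;0 0 .17 0 0 0;0 0 .25 0 0 0;-.06 0 .3 0 0 0;-.16 0 .35 0 0 0;-.26 0 .4 0 0 0;-.36 0 .4 0 0 0'
python3 -m pendant '-.1 .1 0 0 0 0;-.2 .2 0 0 0 0;-.24 .3 .1 0 0 0;-.24 .4 .2 0 0 0;-.24 .5 .3 0 0 0;-.24 .6 .3 0 0 0;-.24 .65 .3 0 0 0;-.24 .65 .3 0 0 0'
python3 - <<'E'
from h import *
p,d=snap('scene');q,e=snap('top')
for n,img,s in[('top',q,(slice(150,240),slice(360,440)))]:
    hsv=cv2.cvtColor(img,cv2.COLOR_BGR2HSV);m=cv2.inRange(hsv,(4,130,100),(14,255,255));sub=np.zeros_like(m);sub[s]=m[s]
    y,x=np.nonzero(sub);print('ball',len(x),x.mean(),y.mean(),world('top',x.mean(),y.mean(),z=.123))
f=np.load('/tmp/top.npz')
cv2.imwrite('pics/end.png',np.hstack([cv2.resize(p[130:300,100:440],(680,340))]))
E
```

```text
time: 16.85
ee_pos: [0.6024, -0.2409, 0.1097]
eef_rot: [-0.705, -0.023, 0.709, -0.023]
ft_force: [-14.9, 1.7, 7.4]
width: 0.0004
time: 17.65
ee_pos: [0.5046, -0.2476, 0.2015]
eef_rot: [0.707, 0.023, -0.707, 0.024]
ft_force: [0.8, 0.6, -0.5]
width: 0.0004
time: 18.45
ee_pos: [0.4417, -0.4153, 0.2597]
eef_rot: [0.707, 0.023, -0.707, 0.023]
ft_force: [-0.5, 0.1, -0.5]
width: 0.0005
ball 51 407.2352941176471 166.6078431372549 [ 0.62558303 -0.23975417  0.123     ]
```

View pics/end.png

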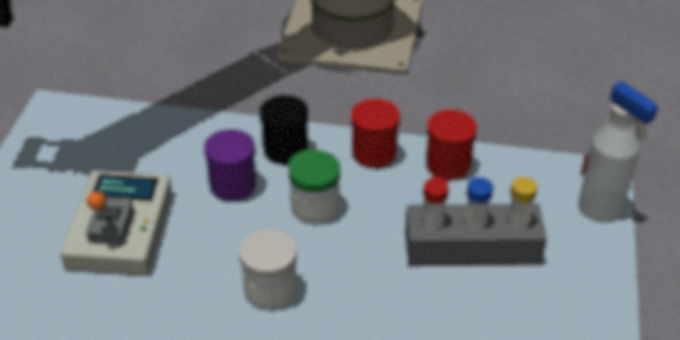

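The ball now sits about 36 mm beyond the pivot, and 34 mm is expected at the stop. All objects stand as before and the arm is clear.

```bash
python3 -c "
from bench import close_job;print(close_job())"
```

```text
the job is handed in; nothing more can be done
None
```

The job is done and handed in at about 18.5 s of the 64 s allowed; no verdict was reported.

- **Pointing:** I held the closed fingers pointing straight down about 25 mm above the blue cap's centre for a little over 2 s. I then held the same way above the green lid for a little over 2 s. By measurement I was within about 2 mm of each centre. I crossed between the two with the fingertips about 260 mm above the bench, well clear of the other caps and lid.
- **Lever:** I pushed it away from the screen until the wrist force rose to about 15 N sideways, which I took as the stop. I then backed off and moved away.

**Last checks:** The orange ball measured about 36 mm beyond the pivot, against 34 mm expected at the stop. In the final picture every tube, jar and the spray bottle was upright, and nothing looked moved by eye; I did not re-measure their positions. The arm was clear with near-zero force. No check failed or disagreed.

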